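# Hang the headphones on the desk rail

## Robot

A 7-joint arm with a two-finger parallel gripper is mounted at the origin on the work surface. World frame = base frame: x ahead of the robot, y to its left, z up, the work surface at z = 0. Lengths are in m, angles in rad, forces in N, time in s.
With the tool pointing down it reaches from about 0.425 to 0.875 m from the base axis. Payload 4.7 kg.
Tool frame: the origin (TCP) lies midway between the tips of the shut fingers; the grasp point (between the pads) lies 19 mm behind it (ctrl.grip_depth is the distance from the TCP to the grasp point, in m); z points along the fingers, y is the direction in which the jaws open and shut (so a half turn about z gives the same grasp; the last joint's range is limited). The gripper opens to 87 mm and grips with 3 to 60 N. Pads are 19 mm wide; open, the fingers measure 117 mm over their backs; the gripper's body (75 mm by 190 mm) begins 51 mm behind the grasp point.
Start: joints at [1.163, 0.321, -0.07, 1.45, 0.023, 1.371, -0.057], TCP at [0.266, -0.593, 0.223] pointing down, gripper open.
Joint ranges: [-2.86, 2.86], [-0.3, 2.09], [-1.38, 1.24], [0.06, 2.45], [-1.56, 4.7], [0.09, 2.05], [-2.69, 2.69]. Speed limits (rad/s): [2.57, 2.57, 3.14, 3.14, 3.14, 3.14, 3.14].

## Interface

Orientations are given as a rotation vector (axis times angle).
In Python, from bench import ctrl gives the robot as it stands. The module is installed in compiled form; this text tells all that it offers.
- The arm moves only by the shell command python3 -m inch 'ROWS' [FORCE]. ROWS is JSON, a list of rows, each a list of 5 numbers: the opening, from -1 (shut) to 1 (fully open), so that 0 is half open, then the shift along the tool's x, y, z in mm, then the turn about the tool's z in rad. In form: [[fingers, tx, ty, tz, twist], ...]. A call has 1 to 5 rows; each row shifts and turns the pose as measured when the row begins, along the tool's axes as they then stand; what a row does not reach is not made up. A row lasts 1/8 s, in which the tool goes at most 62.5 mm and 10.7 degrees, less where a joint would pass 70% of its speed; a pose out of reach is approached as far as the arm can. A call is refused whole if a number of a shift passes 62.5 or a number of a turn 0.188, either way. A call with a gripper value outside its range is refused whole. The fingers move at their own pace and stop on an object; FORCE is the grip in N (left out, the last holds). Time passes only in rows, so rows that do not move let the fingers close. It gives the time, the measured TCP pose, the force and the opening at its end, in the units of the state.
- ctrl.get_state(): the state, without advancing time (a new reading comes with each control period).
- ctrl.get_image(name): name is "side" or "top" or "wrist"; returns a dict with "color" (480x640x3 uint8, red, green, blue), "range_z" (480x640 float32, m along the optical axis (not along the pixel's ray), 0 where there is no reading), "K" (3x3 intrinsics, pixels), "R" (3x3) and "t" (3): a world point X has camera coordinates R X + t. Camera axes: x right, y down, z forward; pixel columns grow to the right and rows downward; lengths in m; the calibration is good to about 2 mm. A picture is of the moment at which its call begins.
- ctrl.close_job(): hands the job in, once; it reports no verdict.
The state is a dict: "time": time; "joint_positions": joint angles; "qd": joint speeds; "joint_torque": joint torques, N m; "position": TCP position; "tool_rot": TCP orientation; "ft_force": force on the tool from outside, world axes, zero at the start; "torque": the same for the moment, N m; "grip_width": opening from 0.0 (shut) to 1.0 (fully open).
Only numpy, scipy, OpenCV 4.12 (cv2) and the standard library are available. Lean on these libraries where they do the work, as an engineer would, in place of code of your own. Each camera call takes 0.05 s, during which the arm holds its last target. There are 200 camera calls.

## Task

I want my drawing sheet free: pick up the coral headphones standing on it and hang them over the horizontal steel bar of the desk rail, on a stretch clear of the mint caddy, with the headband lying square across the bar and one ear cup hanging on each side. Lower them until the band rests on the bar before you let go, do not drop them, and leave the caddy and everything else on the desk where they are.

Things in the scene. Friction and masses are not known exactly. Their poses are not given: they have to be found in the camera images.
- headphones: Rigid coral-and-black headphones, 0.15 to 0.31 kg, standing on their flat-bottomed cups, band up. 150 mm over the cups along x, 143 mm tall, arch in the x-z plane, same either way round. Origin at desk level midway between the cups, z up. Cups 56 mm in y, 60 mm tall, inner faces 90 mm apart. Band 30 mm wide (y); its black crown is level for 40 mm of x, then slopes down to the cups.
- headphones_crown (a point): Middle of the underside of the band's level crown, 125 mm above the headphones' origin; this should rest on the bar. The crown is 18 mm thick here (top at 143 mm). Fingers on the crown's two sides must not reach below this underside, or they meet the bar. Axes as the headphones'.
- rail: Fixed desk rail: a level round steel bar along its y axis, 14 mm in diameter, between two upright grey posts (16 mm in diameter, 151 mm tall, centres at y = -190 and +190 mm, round feet 70 mm across and 10 mm high). Origin on the desk below the middle of the bar; top of the bar 150 mm above the desk.
- rail_top (a point): Middle of the bar's length, on its top line, 150 mm above the desk; axes as the rail's (y along the bar).
- caddy: Mint plastic saddle caddy with coloured pens, 0.25 kg, hanging loose over the bar (leave it there): 70 mm along the bar (its y), 92 mm across (x), 105 mm tall; origin at the middle of its underside, 49 mm above the desk, below the bar. Its top is 4 mm above the top of the bar. It hangs somewhere within 120 mm of the bar's middle.
- mug: Blue mug, radius 40 mm, height 90 mm, handle at its +y; origin at the centre of its underside. Bystander.
- ink: Glass ink jar with black lid, radius 30 mm, height 75 mm; origin at the centre of its underside. Bystander.
- marker_a: White marker with a black cap, 136 mm long along x, 20 mm thick, lying on the desk at the right; origin under its middle. Bystander.
- marker_b: White marker with a coral cap, 136 mm long along x, 20 mm thick, lying on the desk at the left; origin under its middle. Bystander.

How it is judged:
At the end, for the whole second after the job is handed in: Headphones at rest on the bar, clear of the caddy: crown underside within 35 mm across the bar, 170 mm of mid-bar along it, 10 mm of bar-top height; upright within 0.35 rad, square within 0.4 rad. Caddy still hangs upright (0.25 rad), no more than 9 mm lower (x of headphones_crown in the frame of rail between -0.035 and 0.035 m and y of headphones_crown in the frame of rail between -0.17 and 0.17 m and z of headphones_crown in the frame of rail between 0.14 and 0.16 m and angle between headphones's own z axis and vertical below 0.35 rad and angle between the y axis of headphones and the y axis of rail, either way round below 0.4 rad and contact force between headphones and rail above 0.3 N and contact force between headphones and caddy below 0.05 N and linear speed of headphones below 0.03 m/s and angular speed of headphones below 0.3 rad/s and angle between caddy's own z axis and vertical below 0.25 rad and z of caddy in the frame of rail above 0.04 m); the robot touches nothing.
It fails at once if the caddy was pushed more than 30 mm from where it hung (distance of caddy from where it was at the start of the episode above 0.03 m).
It fails at once if the mug, the ink jar or a marker was pushed more than 30 mm (distance of any of mug, ink, marker_a, marker_b from where it was at the start of the episode above 0.03 m).
It fails at once if the headphones were dropped or thrown (over 0.5 m/s while not held, a fall of some 12 mm) (contact force between headphones and the fingers below 0.02 N and linear speed of headphones above 0.5 m/s).
It also fails if it takes over 45 s, if anything falls off the work surface, if the arm or the gripper's body presses on something with over 40 N, if the wrist force passes 120 N, or if a joint passes its speed limit or range.

## Working session

There is one attempt and no reset: what is moved stays moved. The work goes in short steps, Python scripts to look and compute and a shell command to move; the robot and the scene stay as the last step left them, time stands still between calls to the robot, and variables do not carry over. Pictures are saved under pics/ and viewed, about 8 in all and at most 12, crops included, and the job is handed in when it is done.

```bash
mkdir -p pics; python3 - <<'E'
from bench import ctrl
import cv2,numpy as np
s=ctrl.get_state();print(s)
for n in("top","side"):
    d=ctrl.get_image(n);np.savez(f"pics/{n}.npz",**d)
    cv2.imwrite(f"pics/{n}1.png",d["color"][:,:,::-1]);print(n,d["K"],d["R"],d["t"])
E
```

```text
{'time': 0.0, 'joint_positions': array([ 1.16308198,  0.32178589, -0.07008805,  1.4516555 ,  0.02262578,
        1.37074745, -0.05689754]), 'qd': array([-0.00075383,  0.00076941, -0.00036711,  0.00169835, -0.00138633,
        0.00184929, -0.00134788]), 'joint_torque': array([-4.88238254e-05, -4.91290891e+01, -4.04072385e-01, -3.12536001e+01,
       -6.38788892e-02,  4.36902547e-02,  1.64138864e-04]), 'position': array([ 0.2658542, -0.5925691,  0.2214954]), 'tool_rot': array([-3.07026408e+00, -6.57381599e-01,  7.76611064e-04]), 'ft_force': array([-0.03099317,  0.03577775, -0.13181296]), 'torque': array([ 0.02611926, -0.01158557,  0.02074462]), 'grip_width': 1.001573737375221}
top [[567.05621411   0.         329.07190491]
 [  0.         567.05621411 236.63732749]
 [  0.           0.           1.        ]] [[-0.01111973 -0.99992677  0.00477655]
 [-0.97796552  0.00987937 -0.20853261]
 [ 0.20847015 -0.00699013 -0.97800375]] [-0.01044062  0.50109345  1.28310866]
side [[545.61737308   0.         318.20999276]
 [  0.         545.61737308 250.18679399]
 [  0.           0.           1.        ]] [[-0.90865451 -0.4172102   0.01681163]
 [-0.22783063  0.46165377 -0.85730333]
 [ 0.34991454 -0.78282274 -0.51453704]] [0.42783358 0.21131418 1.39650828]
```

View pics/top1.png

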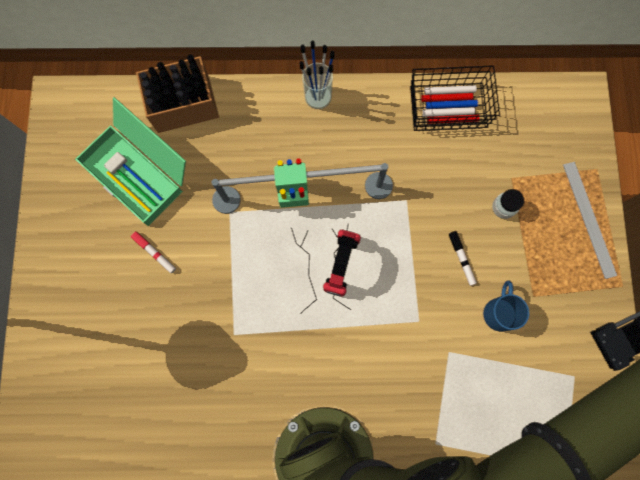

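View pics/side1.png

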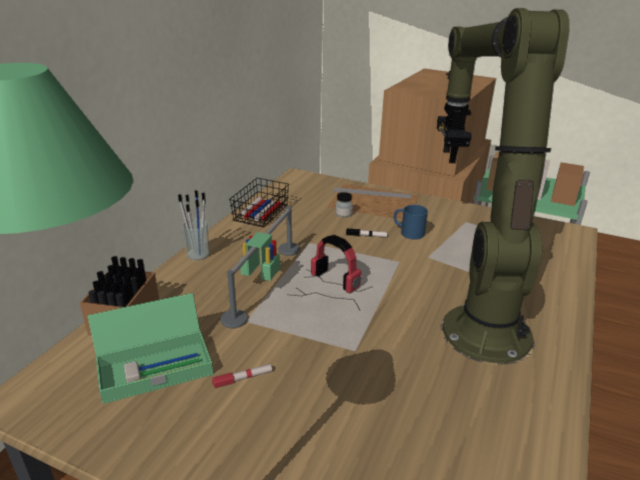

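```bash
cat > h.py <<'E'
import numpy as np
from scipy.spatial.transform import Rotation as Ro
def ray(d,uv,z):
    c=-d["R"].T@d["t"]; v=d["R"].T@np.linalg.inv(d["K"])@np.array([uv[0],uv[1],1.]); return c+v*(z-c[2])/v[2]
def cloud(d):
    v,u=np.mgrid[0:480,0:640]; z=d["range_z"]
    p=np.stack([(u-d["K"][0,2])/d["K"][0,0]*z,(v-d["K"][1,2])/d["K"][1,1]*z,z],-1)
    return (p-d["t"])@d["R"]
E
python3 - <<'E'
from h import *
import cv2
d=dict(np.load("pics/top.npz"));c=d["color"];P=cloud(d)
hsv=cv2.cvtColor(c,cv2.COLOR_RGB2HSV);H,S,V=[hsv[:,:,i].astype(int) for i in range(3)]
v,u=np.mgrid[0:480,0:640];box=(u>318)&(u<366)&(v>225)&(v<300)
z=P[:,:,2]
cr=box&(z>.12)&(V<90)
for n,m in(("crown",cr),("all",box&(z>.03)),("coral",box&(S>150)&(V>90)&(z>.03))):
    p=P[m]; r=cv2.minAreaRect(p[:,:2].astype(np.float32)*1000);print(n,m.sum(),p.mean(0),p.max(0),p.min(0),r)
pc=np.argwhere(cr)[:,::-1].mean(0);print("crown px",pc,ray(d,pc,.143))
# bar: points with z .135-.16
m=(u>205)&(u<400)&(v>155)&(v<200)
for lo,hi in((.14,.158),(.158,.3)):
    q=m&(z>lo)&(z<hi);print(lo,q.sum(),P[q].min(0),P[q].max(0))
q=m&(z>.142)&(z<.158)&((u<265)|(u>315));p=P[q][:,:2].astype(np.float32)
print("line",cv2.fitLine(p,cv2.DIST_HUBER,0,.01,.01).ravel(), "ends",p[p[:,1].argmax()],p[p[:,1].argmin()])
g=m&(H>60)&(H<90)&(S>80)&(z>.1);print("caddy",P[g].min(0),P[g].max(0),np.median(P[g],0))
pg=m&(u>265)&(u<315)&(z>.1);print("caddy+pens",P[pg].min(0),P[pg].max(0))
for n,a in(("L",(217,184)),("R",(385,167))):print(n,ray(d,a,.15))
E
```

```text
crown 520 [ 0.44014673 -0.04442153  0.14293912] [ 0.48860191 -0.00642125  1.35942928] [ 0.22244617 -0.07071895  0.12365051] ((356.1841125488281, -23.735149383544922), (32.229766845703125, 267.77545166015625), 75.76026916503906)
all 1127 [ 0.42855406 -0.04226329  0.12060676] [ 5.19108426e-01 -4.33772400e-04  1.35942928e+00] [ 0.22244617 -0.08936687  0.03051942] ((372.68963623046875, -25.265174865722656), (55.603816986083984, 298.9977722167969), 73.71312713623047)
coral 411 [ 0.41347562 -0.03651461  0.08897894] [ 0.51561455 -0.00263474  1.35942928] [ 0.22244617 -0.0861844   0.0306744 ] ((369.6668701171875, -24.174468994140625), (51.517452239990234, 292.71783447265625), 73.87394714355469)
crown px [342.73846154 255.23653846] [ 0.44001271 -0.04442534  0.143     ]
0.14 1672 [ 0.5797545  -0.14880833  0.14003698] [0.66364974 0.24396165 0.15795279]
0.158 26 [0.59831823 0.03673192 0.15801478] [0.64421338 0.18503555 0.16277787]
line [ 0.08813751 -0.9961083   0.6235949   0.04064691] ends [0.6071628  0.24396165] [ 0.6425142  -0.14880833]
caddy [ 0.22244617 -0.00642125  0.10000836] [0.66727426 0.10421094 1.35942928] [0.61576001 0.06851553 0.1530348 ]
caddy+pens [ 0.22244617 -0.00642125  0.10000343] [0.66727426 0.1245398  1.35942928]
L [0.60237913 0.23268967 0.15      ]
R [ 0.6385034  -0.14214352  0.15      ]
```

```bash
python3 - <<'E'
from h import *
import cv2
d=dict(np.load("pics/top.npz"));c=d["color"];P=cloud(d);z=P[:,:,2]
hsv=cv2.cvtColor(c,cv2.COLOR_RGB2HSV);V=hsv[:,:,2]
v,u=np.mgrid[0:480,0:640];box=(u>318)&(u<366)&(v>225)&(v<300)&(z<.3)
for n,m in(("crownblack",box&(z>.12)&(V<90)),("flat",box&(z>.139)),("all",box&(z>.03))):
    p=P[m]; print(n,m.sum(),p.mean(0),cv2.minAreaRect(p[:,:2].astype(np.float32)*1000))
p=P[box&(z>.1)][:,:2].astype(np.float32);print(cv2.fitLine(p,cv2.DIST_HUBER,0,.01,.01).ravel())
# caddy + pens heights
m=(u>265)&(u<315)&(v>150)&(v<212)&(z>.1)&(z<.3);print("caddy",P[m].min(0),P[m].max(0))
from bench import ctrl
s=ctrl.get_state();R=Ro.from_rotvec(s["tool_rot"]).as_matrix();print(R.round(3),s["position"])
E
```

```text
crownblack 518 [ 0.44098727 -0.04456825  0.13824224] ((442.31927490234375, -45.462303161621094), (29.57133674621582, 90.5820083618164), 73.53273010253906)
flat 291 [ 0.4417653  -0.04533735  0.14244408] ((440.1363525390625, -45.02809143066406), (29.881168365478516, 62.617942810058594), 73.83892059326172)
all 1114 [ 0.43095927 -0.04268156  0.10615012] ((442.59100341796875, -45.36505889892578), (55.60340118408203, 153.51821899414062), 73.98213195800781)
[ 0.9604005  -0.27862307  0.43679905 -0.04403589]
caddy [0.57303865 0.01695029 0.10000343] [0.66727426 0.1245398  0.16277787]
[[ 0.912  0.409 -0.001]
 [ 0.409 -0.912  0.002]
 [-0.    -0.002 -1.   ]] [ 0.26589412 -0.59260482  0.2215649 ]
```

```bash
python3 -m inch '[[1,48,-43,0,0],[1,48,-43,0,0],[1,44,-43,0,0],[1,40,-43,0,0],[1,40,-43,0,0]]' 20; python3 -m inch '[[1,38,-43,0,0],[1,38,-43,0,0],[1,34,-43,0,0],[1,28,-43,0,0],[1,26,-40,0,0]]'
python3 -m inch '[[1,0,0,0,0.17],[1,0,0,0,0.17],[1,0,0,0,0.17],[1,0,0,0,0.17],[1,0,0,0,0]]'
cat > st.py <<'E'
from h import *
import sys
from bench import ctrl
# target x y z and tool-y world angle (deg): remaining move in tool axes (mm) and twist
x,y,z,a=map(float,sys.argv[1:5]);s=ctrl.get_state();R=Ro.from_rotvec(s["tool_rot"]).as_matrix()
e=np.radians(a)-np.arctan2(R[1,1],R[0,1])
print("pos",s["position"].round(4),"move",(R.T@(np.array([x,y,z])-s["position"])*1000).round(1),"twist",round(-np.arctan2(np.sin(e),np.cos(e)),3),"tilt",R[:,2].round(3),"F",s["ft_force"].round(2),"w",round(s["grip_width"],3),"q",s["joint_positions"].round(2))
E
python3 st.py .4415 -.0452 .2 -106.2
```

```text
time: 0.72
position: [0.3774, -0.3047, 0.2179]
tool_rot: [-3.071, -0.642, 0.006]
ft_force: [0.8, 0.7, 0.6]
grip_width: 0.995
time: 1.35
position: [0.4432, -0.0342, 0.2175]
tool_rot: [-3.071, -0.645, 0.007]
ft_force: [0.3, -0.3, -0.1]
grip_width: 1.002
time: 1.98
position: [0.4421, -0.0282, 0.2162]
tool_rot: [-3.11, 0.43, 0.012]
ft_force: [-0.1, -0.4, 0.4]
grip_width: 1.005
pos [ 0.4421 -0.0282  0.2162] move [ 4.1 16.5 16.2] twist 0.008 tilt [-0.007  0.003 -1.   ] F [-0.09 -0.43  0.37] w 1.005 q [ 0.69 -0.11 -0.63  1.92 -0.07  1.32 -1.77]
```

```bash
python3 -m inch '[[1,4,16,0,0.01],[1,0,0,0,0]]'; python3 st.py .4415 -.0452 .2 -106.2; python3 - <<'E'
from h import *
from bench import ctrl
import cv2
d=ctrl.get_image("wrist");cv2.imwrite("pics/w1.png",d["color"][:,:,::-1])
P=cloud(d);z=P[:,:,2];m=(d["range_z"]>0)&(z>.137)&(z<.149)
p=P[m];print(m.sum(),p.mean(0),cv2.minAreaRect(p[:,:2].astype(np.float32)*1000))
E
```

```text
time: 2.22
position: [0.4413, -0.0464, 0.2159]
tool_rot: [-3.109, 0.441, 0.013]
ft_force: [-0.5, 0.9, -0.1]
grip_width: 0.998
pos [ 0.4413 -0.0464  0.2159] move [ 0.  -1.2 15.9] twist 0.001 tilt [-0.008  0.003 -1.   ] F [-0.54  0.92 -0.12] w 0.998 q [ 0.7  -0.11 -0.61  1.92 -0.06  1.32 -1.74]
7485 [ 0.50348452 -0.00207568  0.14273905] ((513.809814453125, 5.27197265625), (235.13087463378906, 63.64108657836914), 35.41629409790039)
```

View pics/w1.png

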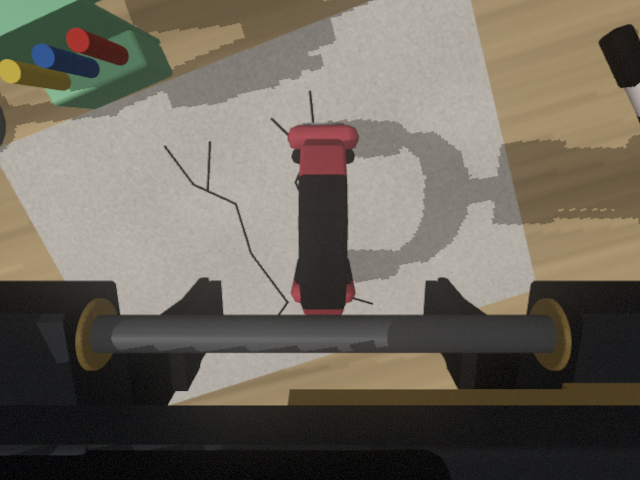

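The wrist view shows the band at columns 300–347, centred at 323 between the fingers (about 208 and 438) and aligned with the tool. I'll descend.

```bash
python3 -m inch '[[1,0,-1,45,0],[1,0,0,30,0],[1,0,0,0,0]]'; python3 st.py .4415 -.0452 .129 -106.2
```

```text
time: 2.65
position: [0.442, -0.0441, 0.1401]
tool_rot: [-3.109, 0.436, 0.009]
ft_force: [-1.2, 0.9, -0.0]
grip_width: 0.997
pos [ 0.442  -0.0441  0.1401] move [-0.1  1.3 11.1] twist 0.004 tilt [-0.005  0.003 -1.   ] F [-1.21  0.89 -0.  ] w 0.997 q [ 0.69 -0.04 -0.63  2.02 -0.03  1.16 -1.78]
```

```bash
python3 -m inch '[[1,0,1,11,0],[-1,0,0,0,0],[-1,0,0,0,0],[-1,0,0,0,0],[-1,0,0,0,0]]' 30; python3 -m inch '[[-1,0,0,0,0],[-1,0,0,-20,0],[-1,0,0,0,0]]'; python3 st.py .4415 -.0452 .129 -106.2
```

```text
time: 3.28
position: [0.4444, -0.0453, 0.1322]
tool_rot: [-3.109, 0.435, -0.0]
ft_force: [0.1, -0.4, -0.3]
grip_width: 0.626
time: 3.65
position: [0.4445, -0.0453, 0.1527]
tool_rot: [-3.109, 0.435, -0.001]
ft_force: [-0.4, -0.1, -0.3]
grip_width: 0.284
pos [ 0.4445 -0.0453  0.1527] move [-2.9  0.7 23.6] twist 0.005 tilt [ 0.001  0.002 -1.   ] F [-0.44 -0.15 -0.32] w 0.284 q [ 0.69 -0.05 -0.63  2.   -0.03  1.18 -1.77]
```

```bash
python3 -m inch '[[1,0,0,-50,0],[1,0,0,0,0],[1,0,0,0,0]]'; python3 st.py .4415 -.0452 .129 -106.2; python3 - <<'E'
from h import *
from bench import ctrl
import cv2
d=ctrl.get_image("wrist");cv2.imwrite("pics/w2.png",d["color"][:,:,::-1])
E
```

```text
time: 4.03
position: [0.443, -0.0456, 0.2012]
tool_rot: [-3.109, 0.435, 0.005]
ft_force: [-0.1, -0.4, -0.7]
grip_width: 0.544
pos [ 0.443  -0.0456  0.2012] move [-1.3  0.2 72.2] twist 0.005 tilt [-0.003  0.003 -1.   ] F [-0.11 -0.38 -0.68] w 0.544 q [ 0.7  -0.1  -0.61  1.94 -0.06  1.29 -1.74]
```

View pics/w2.png

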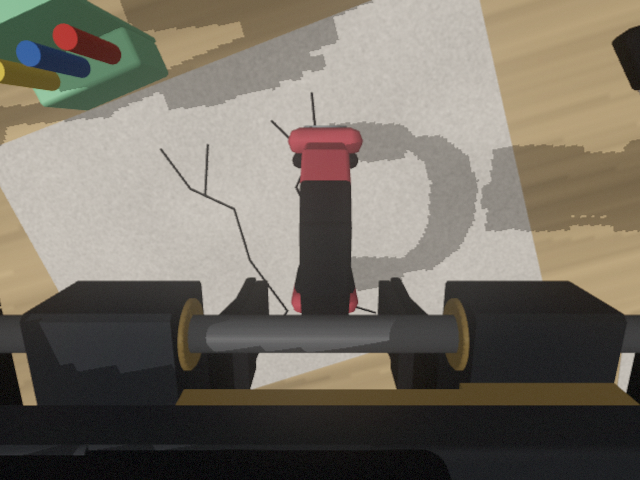

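The headphones are undisturbed (band at columns 300–351): I lifted before the slow fingers had closed. Descending again and waiting longer this time.

```bash
python3 -m inch '[[0.3,-1,0,40,0],[0.3,0,0,20,0],[0.3,0,0,0,0]]'; python3 st.py .4415 -.0452 .129 -106.2
```

```text
time: 4.45
position: [0.4407, -0.0448, 0.1373]
tool_rot: [-3.108, 0.434, 0.009]
ft_force: [-0.6, -0.6, 0.6]
grip_width: 0.647
pos [ 0.4407 -0.0448  0.1373] move [0.9 0.2 8.3] twist 0.005 tilt [-0.005  0.004 -1.   ] F [-0.59 -0.64  0.57] w 0.647 q [ 0.7  -0.04 -0.63  2.02 -0.03  1.15 -1.77]
```

```bash
python3 -m inch '[[0.3,1,0,9,0],[0.3,0,0,0,0]]'; python3 st.py .4415 -.0452 .129 -106.2;  python3 -m inch '[[-1,0,0,0,0],[-1,0,0,0,0],[-1,0,0,0,0],[-1,0,0,0,0],[-1,0,0,0,0]]' 30;python3 -m inch '[[-1,0,0,0,0],[-1,0,0,0,0],[-1,0,0,0,0]]'; python3 st.py .4415 -.0452 .129 -106.2
```

```text
time: 4.7
position: [0.4418, -0.0451, 0.128]
tool_rot: [-3.108, 0.435, 0.009]
ft_force: [-0.7, -0.4, 0.3]
grip_width: 0.655
pos [ 0.4418 -0.0451  0.128 ] move [-0.3  0.2 -1. ] twist 0.005 tilt [-0.005  0.004 -1.   ] F [-0.68 -0.38  0.35] w 0.655 q [ 0.69 -0.02 -0.64  2.03 -0.02  1.13 -1.78]
time: 5.32
position: [0.443, -0.0453, 0.1294]
tool_rot: [-3.109, 0.435, 0.005]
ft_force: [-0.8, -0.6, -1.3]
grip_width: 0.342
time: 5.7
position: [0.443, -0.0453, 0.1294]
tool_rot: [-3.109, 0.435, 0.005]
ft_force: [-0.0, -0.3, -0.9]
grip_width: 0.339
pos [ 0.443  -0.0453  0.1294] move [-1.5  0.3  0.4] twist 0.005 tilt [-0.003  0.003 -1.   ] F [-0.04 -0.33 -0.91] w 0.339 q [ 0.69 -0.02 -0.63  2.03 -0.02  1.13 -1.78]
```

Gripped at 29.5 mm. Lifting.

```bash
python3 -m inch '[[-1,0,0,-25,0],[-1,0,0,-40,0],[-1,0,0,-40,0],[-1,0,0,-40,0],[-1,0,0,-40,0]]'; python3 -m inch '[[-1,0,0,-10,0],[-1,0,0,0,-0.12],[-1,0,0,0,-0.12],[-1,0,0,0,-0.12],[-1,0,0,0,0]]'; python3 st.py .6316 -.0486 .32 -85; python3 - <<'E'
from h import *
from bench import ctrl
import cv2
d=ctrl.get_image("side");cv2.imwrite("pics/s2.png",d["color"][100:400,180:580,::-1])
E
```

```text
time: 6.32
position: [0.4398, -0.0454, 0.3146]
tool_rot: [-3.107, 0.434, 0.023]
ft_force: [0.8, -0.1, -2.4]
grip_width: 0.341
time: 6.95
position: [0.4391, -0.0451, 0.3222]
tool_rot: [-3.131, -0.146, 0.026]
ft_force: [-0.3, 0.1, -1.9]
grip_width: 0.344
pos [ 0.4391 -0.0451  0.3222] move [191.3  21.3  -1.1] twist 0.006 tilt [-0.017  0.007 -1.   ] F [-0.26  0.08 -1.95] w 0.344 q [ 0.68 -0.14 -0.56  1.74 -0.08  1.54 -1.35]
```

View pics/s2.png

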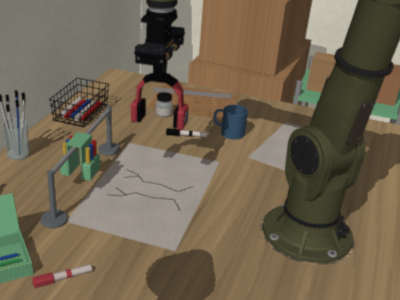

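The headphones hang level in the gripper (crop 130–190, 75–125) and the sheet is free. Carrying them over.

```bash
python3 -m inch '[[-1,25,3,0,0],[-1,40,5,0,0],[-1,40,5,0,0],[-1,40,5,0,0],[-1,30,3,0,0]]'; python3 -m inch '[[-1,14,0,0,0],[-1,0,0,0,0]]'; python3 st.py .6316 -.0486 .32 -85;  python3 - <<'E'
from h import *
from bench import ctrl
import cv2
d=ctrl.get_image("top");c=d["color"];cv2.imwrite("pics/t2.png",cv2.resize(c[100:280,180:420,::-1],None,fx=3,fy=3))
P=cloud(d);z=P[:,:,2]
E
```

```text
time: 7.62
position: [0.6178, -0.0525, 0.3157]
tool_rot: [-3.133, -0.12, 0.033]
ft_force: [0.3, -0.2, -2.2]
grip_width: 0.34
time: 7.88
position: [0.6332, -0.0517, 0.3116]
tool_rot: [-3.13, -0.114, 0.04]
ft_force: [0.0, -0.2, -1.1]
grip_width: 0.338
pos [ 0.6332 -0.0517  0.3116] move [-1.6 -3.3 -8.3] twist -0.015 tilt [-0.026  0.008 -1.   ] F [ 0.04 -0.2  -1.08] w 0.338 q [ 0.52  0.35 -0.64  1.3   0.2   1.58 -1.59]
```

View pics/t2.png

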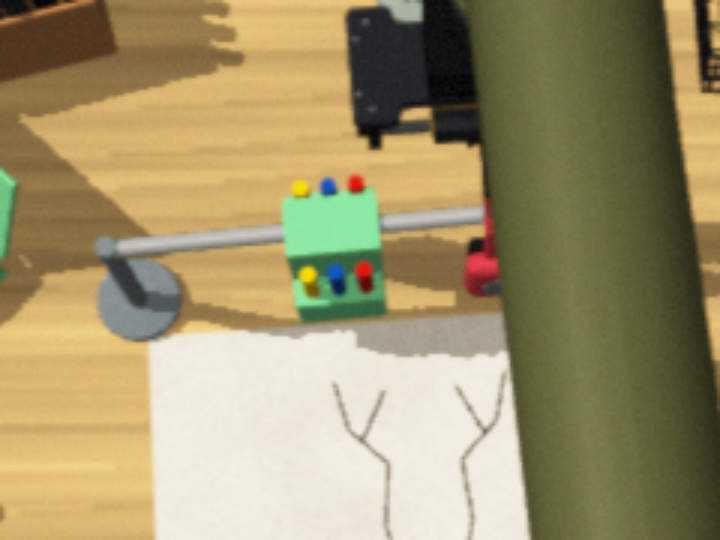

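```bash
python3 -m inch '[[-1,0,-2,25,-0.01],[-1,1,0,35,0],[-1,1,0,35,0],[-1,1,0,30,0],[-1,0,0,0,0]]'; python3 st.py .6325 -.0500 .1544 -85;  python3 - <<'E'
from h import *
from bench import ctrl
import cv2
d=ctrl.get_image("side");c=d["color"];cv2.imwrite("pics/s3.png",cv2.resize(c[160:340,200:400,::-1],None,fx=3,fy=3))
E
```

```text
time: 8.55
position: [0.6282, -0.0502, 0.185]
tool_rot: [-3.134, -0.12, 0.041]
ft_force: [-1.3, 0.7, -1.6]
grip_width: 0.343
pos [ 0.6282 -0.0502  0.185 ] move [ 5.1  0.3 30.4] twist -0.011 tilt [-0.026  0.004 -1.   ] F [-1.28  0.68 -1.62] w 0.343 q [ 0.53  0.39 -0.63  1.51  0.22  1.35 -1.62]
```

View pics/s3.png

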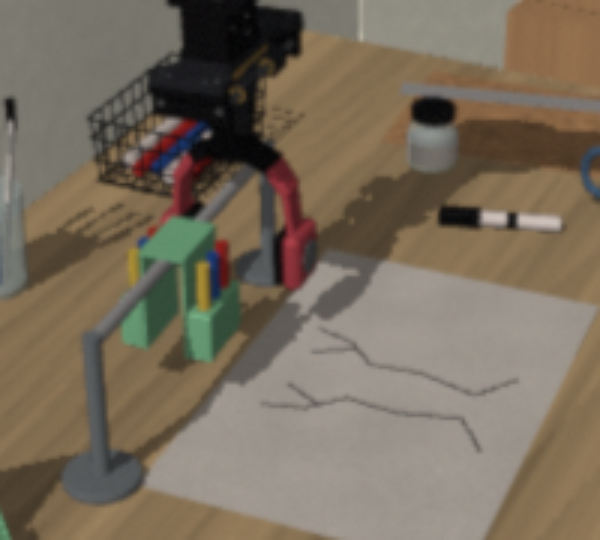

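The band straddles the bar at crop about (225,190), right of the caddy (180,240). Lowering the last 30 mm.

```bash
python3 -m inch '[[-1,5,0,10,0],[-1,0,0,10,0],[-1,0,0,4,0],[-1,0,0,0,0]]'; python3 st.py .6325 -.0500 .1544 -85; 
```

```text
time: 9.1
position: [0.6363, -0.0498, 0.1656]
tool_rot: [-3.136, -0.119, 0.026]
ft_force: [-0.7, 0.5, -2.4]
grip_width: 0.341
pos [ 0.6363 -0.0498  0.1656] move [-3.6 -0.  11.3] twist -0.012 tilt [-0.017  0.003 -1.   ] F [-0.71  0.55 -2.39] w 0.341 q [ 0.52  0.41 -0.62  1.52  0.24  1.31 -1.63]
```

```bash
python3 -m inch '[[-1,-3,0,6,0],[-1,0,0,0,0]]';python3 -m inch '[[-1,0,0,3,0],[-1,0,0,0,0]]'; python3 st.py .6325 -.0500 .1544 -85; 
```

```text
time: 9.35
position: [0.6331, -0.0499, 0.1596]
tool_rot: [-3.136, -0.119, 0.025]
ft_force: [-0.9, -0.2, -2.0]
grip_width: 0.341
time: 9.6
position: [0.6331, -0.05, 0.1566]
tool_rot: [-3.136, -0.119, 0.025]
ft_force: [-0.3, 0.5, -2.2]
grip_width: 0.34
pos [ 0.6331 -0.05    0.1566] move [-0.6 -0.   2.2] twist -0.012 tilt [-0.016  0.003 -1.   ] F [-0.27  0.47 -2.24] w 0.34 q [ 0.52  0.41 -0.62  1.54  0.24  1.29 -1.63]
```

```bash
python3 -m inch '[[-1,0,0,2,0],[-1,0,0,0,0]]';python3 -m inch '[[-1,0,0,1,0],[-1,0,0,0,0]]'; python3 st.py .6325 -.0500 .1544 -85; 
```

```text
time: 9.85
position: [0.6333, -0.0499, 0.1547]
tool_rot: [-3.136, -0.118, 0.024]
ft_force: [-0.5, -0.2, -1.5]
grip_width: 0.343
time: 10.1
position: [0.6336, -0.0499, 0.1544]
tool_rot: [-3.136, -0.118, 0.023]
ft_force: [-0.6, 0.6, -1.4]
grip_width: 0.347
pos [ 0.6336 -0.0499  0.1544] move [-1.1  0.   0. ] twist -0.012 tilt [-0.015  0.003 -1.   ] F [-0.6   0.6  -1.35] w 0.347 q [ 0.52  0.41 -0.62  1.55  0.24  1.28 -1.63]
```

```bash
python3 -m inch '[[-1,0,0,2,0],[-1,0,0,0,0]]'; python3 st.py .6325 -.0500 .1544 -85; 
```

```text
time: 10.35
position: [0.6339, -0.0499, 0.1545]
tool_rot: [-3.137, -0.118, 0.021]
ft_force: [0.8, -0.1, -1.5]
grip_width: 0.343
pos [ 0.6339 -0.0499  0.1545] move [-1.4 -0.   0.1] twist -0.012 tilt [-0.013  0.002 -1.   ] F [ 0.82 -0.14 -1.53] w 0.343 q [ 0.52  0.41 -0.62  1.55  0.24  1.28 -1.63]
```

```bash
python3 -m inch '[[-1,0,0,5,0]]'; python3 st.py .6325 -.0500 .1544 -85; 
```

```text
time: 10.48
position: [0.6344, -0.0499, 0.1538]
tool_rot: [-3.138, -0.118, 0.018]
ft_force: [-11.3, -0.9, 31.9]
grip_width: 0.34
pos [ 0.6344 -0.0499  0.1538] move [-1.9 -0.  -0.6] twist -0.012 tilt [-0.012  0.    -1.   ] F [-11.28  -0.89  31.92] w 0.34 q [ 0.52  0.41 -0.62  1.55  0.24  1.28 -1.63]
```

Firm contact with the bar confirmed. I'll relax, then open.

```bash
python3 -m inch '[[-1,0,0,0,0],[-1,0,0,0,0]]'; python3 -m inch '[[0.3,0,0,0,0],[0.3,0,0,0,0],[0.3,0,0,0,0],[0.3,0,0,0,0]]'; python3 st.py .6325 -.0500 .1544 -85; 
```

```text
time: 10.72
position: [0.6348, -0.0499, 0.1544]
tool_rot: [-3.139, -0.118, 0.016]
ft_force: [0.7, -0.7, -1.3]
grip_width: 0.34
time: 11.22
position: [0.6347, -0.0499, 0.1532]
tool_rot: [-3.138, -0.118, 0.017]
ft_force: [-0.1, 0.4, -0.9]
grip_width: 0.632
pos [ 0.6347 -0.0499  0.1532] move [-2.2 -0.1 -1.2] twist -0.012 tilt [-0.011  0.001 -1.   ] F [-0.05  0.38 -0.87] w 0.632 q [ 0.52  0.41 -0.62  1.55  0.24  1.28 -1.63]
```

Open at 55 mm. Rising straight up, then backing off towards the robot so that the arm clears the view.

```bash
python3 -m inch '[[0.3,0,0,-10,0],[0.3,0,0,-30,0],[0.3,0,0,-45,0],[0.3,0,0,-45,0],[0.3,0,0,-40,0]]';  python3 -m inch '[[0.3,0,50,0,0],[0.3,0,60,0,0],[0.3,0,60,0,0],[0.3,0,60,0,0],[0.3,0,0,0,0]]'; python3 st.py .6325 -.0500 .1544 -85;  python3 - <<'E'
from h import *
from bench import ctrl
import cv2
a=ctrl.get_image("side")["color"][160:340,200:400];d=ctrl.get_image("top");b=d["color"][130:240,200:420]
cv2.imwrite("pics/e.png",cv2.vconcat([cv2.resize(x,(560,280 if i else 300))for i,x in enumerate((a,b))])[:,:,::-1])
P=cloud(d);z=P[:,:,2];m=(z>.155)&(z<.2)&(abs(P[:,:,0]-.632)<.1)&(P[:,:,1]<.0)&(P[:,:,1]>-.13)
p=P[m];print(p.mean(0),p.max(0),cv2.minAreaRect(p[:,:2].astype(np.float32)*1000))
E
```

```text
time: 11.85
position: [0.635, -0.0502, 0.3272]
tool_rot: [-3.137, -0.118, 0.025]
ft_force: [0.3, -0.1, 0.1]
grip_width: 0.647
time: 12.48
position: [0.6562, -0.2836, 0.3373]
tool_rot: [3.138, 0.126, -0.001]
ft_force: [-0.7, -0.0, -0.3]
grip_width: 0.65
pos [ 0.6562 -0.2836  0.3373] move [  -4.8 -235.   182.5] twist -0.007 tilt [-0.001 -0.002 -1.   ] F [-0.75 -0.03 -0.25] w 0.65 q [ 0.7   0.5  -0.54  1.04  0.25  1.67 -1.26]
[ 0.6307013  -0.04951387  0.16450397] [ 0.67765603 -0.00317662  0.17388179] ((626.460205078125, -60.83851623535156), (99.59320068359375, 85.8018798828125), 57.965850830078125)
```

View pics/e.png

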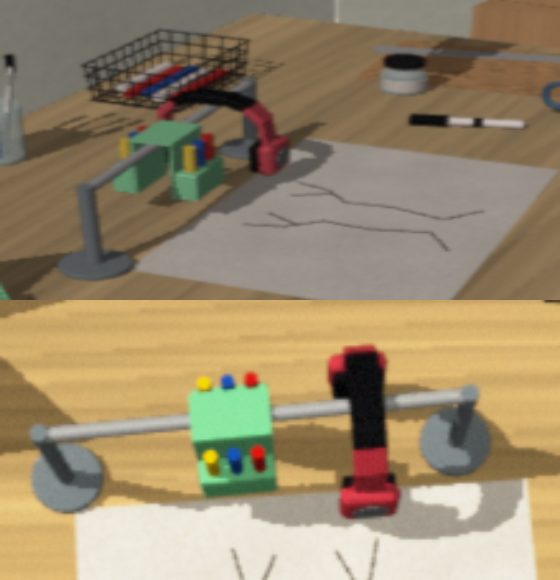

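```bash
cat > t.py <<'E'
from h import *
from bench import ctrl
import cv2
d=ctrl.get_image("top");P=cloud(d);z=P[:,:,2]
V=d["color"].max(2);m=(z>.15)&(z<.2)&(V<80)&(abs(P[:,:,0]-.632)<.06)&(abs(P[:,:,1]+.05)<.03)
p=P[m];b=np.arange(.57,.70,.01)
print([(round(x,3),round(float(np.median(q[:,2])),4),round(float(q[:,1].mean()),3)) for x in b if len(q:=p[abs(p[:,0]-x)<.005])>4])
print(cv2.fitLine(p[:,:2].astype(np.float32),cv2.DIST_HUBER,0,.01,.01).ravel())
E
python3 t.py; python3 -m inch '[[0.3,0,0,0,0],[0.3,0,0,0,0],[0.3,0,0,0,0],[0.3,0,0,0,0],[0.3,0,0,0,0]]';python3 t.py
```

```text
[(np.float64(0.59), 0.157, -0.052), (np.float64(0.6), 0.159, -0.051), (np.float64(0.61), 0.1648, -0.05), (np.float64(0.62), 0.168, -0.05), (np.float64(0.63), 0.1679, -0.05), (np.float64(0.64), 0.1672, -0.048), (np.float64(0.65), 0.1673, -0.048), (np.float64(0.66), 0.1623, -0.047), (np.float64(0.67), 0.1563, -0.046), (np.float64(0.68), 0.1545, -0.046)]
[ 0.9970695   0.07650173  0.63025296 -0.04905105]
time: 13.25
position: [0.659, -0.2686, 0.3407]
tool_rot: [-3.135, -0.156, -0.005]
ft_force: [0.3, -0.7, 0.7]
grip_width: 0.652
[(np.float64(0.59), 0.1557, -0.051), (np.float64(0.6), 0.1594, -0.051), (np.float64(0.61), 0.1646, -0.051), (np.float64(0.62), 0.1677, -0.049), (np.float64(0.63), 0.1681, -0.049), (np.float64(0.64), 0.168, -0.048), (np.float64(0.65), 0.1666, -0.049), (np.float64(0.66), 0.1635, -0.047), (np.float64(0.67), 0.1575, -0.046), (np.float64(0.68), 0.1533, -0.048)]
[ 0.9975825   0.06949225  0.63029945 -0.04894947]
```

```bash
python3 -c "
from bench import ctrl
print(ctrl.close_job())"
```

```text
the job is handed in; nothing more can be done
None
```

The headphones are off the drawing sheet and hang over the desk rail's bar, to the right of the caddy. I handed the job in after about 13 s of robot time; it reports no verdict.

**Lowering:** I lowered them until the bar stopped the band. A short test push then read about 32 N at the wrist, and I eased off before opening the fingers.

**Last checks:**
- **Level and height:** the crown is level, with its top at about 168 mm as expected when resting on the bar. It read the same about 0.75 s later.
- **Square:** the headband is within about 0.02 rad of square to the bar.
- **Position:** it sits within about 3 mm of the bar's centreline and about 95 mm from mid-bar. That leaves about 50 mm between the cups and the caddy.
- **Surroundings:** the caddy looked unmoved and the gripper was well clear of everything. I did not re-measure the other things on the desk; the gripper stayed well above them.

**What went wrong:** on the first grasp I lifted before the slow fingers had closed, so they shut above the band. The wrist camera showed the headphones undisturbed, and the second grasp, with a longer wait, held.

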